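# Tip the wax offcuts into the melting pot

### The arm

A 6-joint arm with a two-finger parallel gripper is mounted at the origin on the work surface. World frame = base frame: x ahead of the robot, y to its left, z up, the work surface at z = 0. Lengths are in m, angles in rad, forces in N, time in s.
With the tool pointing down it reaches from about 0.35 to 0.775 m from the base axis. Payload 7.3 kg.
Tool frame: the origin (TCP) lies at the centre of the arm's flange, where the gripper is bolted on; the fingertips stand 178 mm ahead of it and the grasp point (between the pads) lies 159 mm ahead of it; z points along the fingers, y is the line along which they close (so a half turn about z gives the same grasp; the last joint's range is limited). The gripper opens to 92 mm and grips with 3 to 60 N. Pads are 19 mm wide; open, the fingers measure 130 mm over their backs; the gripper's body (75 mm by 190 mm) begins 47 mm behind the grasp point.
Start: joints at [1.122, 0.342, 1.524, -0, 1.275, -0.146], TCP at [0.157, 0.501, 0.405] pointing down, gripper open.
Joint ranges: [-2.53, 2.53], [-0.77, 2.02], [0.04, 2.7], [-1, 4.14], [0.28, 2.66], [-3.11, 3.11]. Speed limits (rad/s): [2.57, 2.57, 3.14, 3.14, 3.14, 3.14].

### API

Orientations are given as [roll, pitch, yaw] about the fixed x, y, z axes, in that order (R = Rz(yaw) Ry(pitch) Rx(roll)).
In Python, from cell import robot gives the robot as it stands.
- The arm moves only by the shell command python3 drive.py 'ROWS' [OPENING] [FORCE]. ROWS is one flat JSON list of numbers that holds 1 to 8 rows one after another, with no inner brackets; each row has 6 numbers: dx, dy, dz in m, then a rotation vector rx, ry, rz in rad; each row shifts and turns the commanded pose from where the row before left it, along the tool's axes as they then stand; what a row does not reach is not made up. A row lasts 1/12 s, in which the tool goes at most 0.0417 m and 0.125 rad, less where a joint would pass 70% of its speed; a pose out of reach is approached as far as the arm can. OPENING is the finger opening in m, set as the command begins (- or left out keeps the last). The fingers move at their own pace and stop on an object; FORCE is the grip in N (left out, the last holds). Time passes only in rows, so rows that do not move let the fingers close. It prints the time, the measured TCP pose, the force, the opening and the grip force at its end. Input that does not fit is refused with a message, and nothing moves.
- robot.observe(): the state, without advancing time (a new reading comes with each control period).
- robot.read_camera(name): name is "side" or "top"; returns a dict with "image" (400x640x3 uint8, red, green, blue), "fx", "fy", "cx", "cy" (pixels), "pose" (4x4, takes a point from camera to world coordinates). Camera axes: x right, y down, z forward; pixel columns grow to the right and rows downward; lengths in m; the calibration is good to about 2 mm. A picture is of the moment at which its call begins. There is no depth.
- robot.hand_in(): hands the job in; it is judged then, once.
The state is a dict: "time": time; "qpos": joint angles; "qvel": joint speeds; "joint_efforts": joint torques, N m; "tool_pos": TCP position; "tool_rot": TCP orientation; "contact_force": force on the tool from outside, world axes, zero at the start; "torque": the same for the moment, N m; "opening": finger opening in m; "grip_force": force on a finger pad.
Only numpy, scipy, OpenCV 4.12 (cv2) and the standard library are available. Lean on these libraries where they do the work, as an engineer would, in place of code of your own. Each camera call takes 0.05 s, during which the arm holds its last target. There are 200 camera calls.

### The job

Pick up the small pouring pitcher and tip all five pieces of wax out of it into the melting pot on the hot plate, then stand the empty pitcher upright on the sheet pan again. Set it down rather than dropping it, and leave the pot and everything else where it stands.

Things in the scene. Friction and masses are not known exactly. Their poses are not given: they have to be found in the camera images.
- pitcher: small steel wax-pouring pitcher, 0.26 kg: flared open can 110 mm tall, 76 mm across at the foot, 100 mm at the rim, wall 2.5 mm. Origin at the centre of its underside, z up through the mouth, spout at the rim on +x, handle on -x. The loose wax in it slides on the steel (friction about 0.35): it stays in up to about 70 degrees of tilt and is all out at 115 to 125 degrees
- pitcher_grip (a point): where to hold the pitcher's black D handle: on its upright grip bar, 88 mm behind the pitcher's axis (-x), 78 mm above its underside. The bar is 18 mm wide (pitcher's y), 15 mm deep (x), and reaches from 38 to 104 mm above the underside; about 33 mm are free between bar and can; thin flat steel brackets join them 44 and 98 mm up. Axes as the pitcher's
- pitcher_lip (a point): tip of the pouring spout: 61 mm ahead of the pitcher's axis on +x, 110 mm above its underside. Axes as the pitcher's
- wax0: broken piece of set cream wax in the pitcher, a lump about 23 to 25 mm by 21 to 23 mm by 23 mm, 13 g; origin at its centre
- wax1: broken piece of set cream wax in the pitcher, a lump about 23 to 25 mm by 21 to 23 mm by 23 mm, 13 g; origin at its centre
- wax2: broken piece of set cream wax in the pitcher, a lump about 23 to 25 mm by 21 to 23 mm by 23 mm, 13 g; origin at its centre
- wax3: broken piece of set cream wax in the pitcher, a lump about 23 to 25 mm by 21 to 23 mm by 23 mm, 13 g; origin at its centre
- wax4: broken piece of set cream wax in the pitcher, a lump about 23 to 25 mm by 21 to 23 mm by 23 mm, 13 g; origin at its centre
- pot: wide low aluminium melting pot, 0.9 kg, standing loose on the hot plate: 220 mm across, 85 mm tall, wall 4 mm, open, empty, with two short black side loops on its +y and -y that reach 147 mm from the axis at 72 mm up. Origin at the centre of its underside, 56 mm above the bench; rim 141 mm above the bench
- hotplate: white electric hot plate, 250 x 240 mm, 56 mm high with its dark round cooking disc, dial on the front (-x); fixed to the bench; origin under its centre
- tray: aluminium sheet pan, 240 mm (x) by 330 mm (y), floor 3 mm thick, rim 24 mm high, fixed to the bench; the pitcher and two candle tins stand on it; origin under its centre. Pan and hot plate stand one to the left and one to the right, either way round
- tin0: poured candle: plain steel tin 68 mm across, 62 mm tall, full of wax, standing on the sheet pan at its +x long edge; origin at the centre of its underside; to be left alone
- tin1: poured candle: plain steel tin 68 mm across, 62 mm tall, full of wax, standing on the sheet pan at its +x long edge; origin at the centre of its underside; to be left alone
- spoon: wooden spoon, 200 mm long, lying on the bench beyond the work; origin under its middle; to be left alone
- carton: cardboard carton 75 x 110 x 50 mm on the bench beyond the work, on the left; origin under its centre; to be left alone

How it is judged:
By the outcome, as a careful person would: the job done as asked, in the order asked, and still so for the second after the job is handed in, with the robot touching nothing.
It also fails if it takes over 56 s, if anything falls off the work surface, if the arm or the gripper's body presses on something with over 40 N, if the wrist force passes 120 N, or if a joint passes its speed limit or range.

## Working session

There is one attempt and no reset: what is moved stays moved. The work goes in short steps, Python scripts to look and compute and a shell command to move; the robot and the scene stay as the last step left them, time stands still between calls to the robot, and variables do not carry over. Pictures are saved under pics/ and viewed, at most 13 in all, crops included, and the job is handed in when it is done.

```bash
ls; mkdir -p pics; python3 - <<'E'
from cell import robot
import cv2,numpy as np
for n in ("top","side"):
    c=robot.read_camera(n); cv2.imwrite(f"pics/{n}0.png",c["image"][...,::-1])
    print(n,c["fx"],c["fy"],c["cx"],c["cy"]);print(np.round(c["pose"],4))
print(robot.observe())
E
```

```text
cell.py
drive.py
pics
top 380.99337091813067 380.99337091813067 315.12351879718506 195.95360526922738
[[-0.0818 -0.9752  0.2055  0.3942]
 [-0.9966  0.0804 -0.0153  0.0084]
 [-0.0016 -0.2061 -0.9785  1.1453]
 [ 0.      0.      0.      1.    ]]
side 445.9679752627243 445.9679752627243 318.78000817826177 201.53502559586803
[[ 0.9385 -0.2413  0.247   0.3292]
 [-0.3453 -0.6478  0.6791 -0.6972]
 [-0.0039 -0.7226 -0.6912  0.8245]
 [ 0.      0.      0.      1.    ]]
{'time': 0.1, 'qpos': array([ 1.12201903e+00,  3.42667577e-01,  1.52491127e+00,  5.63969114e-05,
        1.27540168e+00, -1.45990355e-01]), 'qvel': array([ 0.00042535, -0.0006915 , -0.00309513,  0.00040769,  0.00039836,
       -0.00062883]), 'joint_efforts': array([ 2.90104872e-03, -4.32003808e+01, -2.44694084e+01,  7.20033492e-02,
        5.25138946e-02, -2.58275441e-05]), 'tool_pos': array([0.15646209, 0.50102426, 0.40411031]), 'tool_rot': array([-3.14022739e+00, -2.55255207e-04,  2.83878909e+00]), 'contact_force': array([0.18519917, 0.0650662 , 0.35765448]), 'torque': array([-0.04197767, -0.01846223, -0.01864351]), 'grip_force': 0.0, 'opening': 0.09179643293836749}
```
View pics/top0.png

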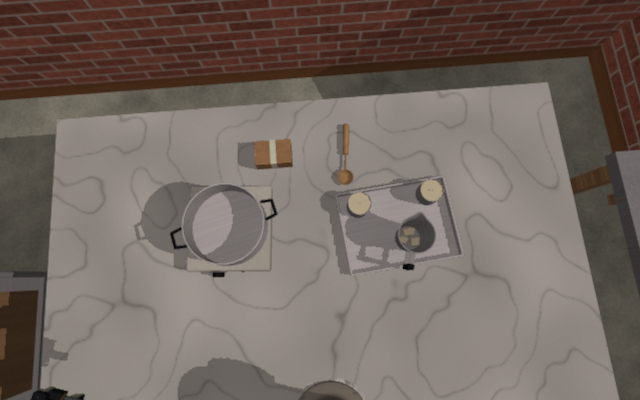

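View pics/side0.png

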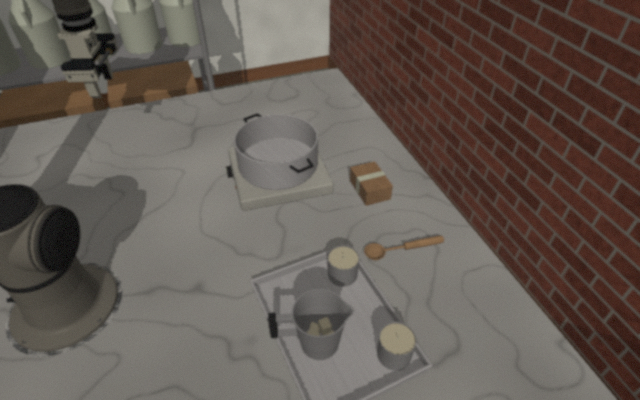

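The top view shows the pitcher at about (415,235), with its black handle at (408,267). The pot is at (224,224) and the tins are at (359,204) and (430,191). In the side view the handle is at (272,325), the pitcher mouth at (322,305) and the pot rim at (277,140). Next I'll take masks and enlarged crops.

```bash
cat > h.py <<'E'
import cv2,numpy as np
K={"top":(380.9934,315.1235,195.9536),"side":(445.968,318.78,201.535)}
P={"top":np.array([[-.0818,-.9752,.2055,.3942],[-.9966,.0804,-.0153,.0084],[-.0016,-.2061,-.9785,1.1453]]),
"side":np.array([[.9385,-.2413,.247,.3292],[-.3453,-.6478,.6791,-.6972],[-.0039,-.7226,-.6912,.8245]])}
def ray(n,u,v):
    f,cx,cy=K[n];d=P[n][:,:3]@[(u-cx)/f,(v-cy)/f,1];return P[n][:,3],d/np.linalg.norm(d)
def plane(n,u,v,z):
    o,d=ray(n,u,v);return o+d*(z-o[2])/d[2]
def tri(a,b):
    (o1,d1),(o2,d2)=ray("top",*a),ray("side",*b)
    s=np.linalg.lstsq(np.c_[d1,-d2],o2-o1,rcond=None)[0]
    p,q=o1+s[0]*d1,o2+s[1]*d2;return (p+q)/2,np.linalg.norm(p-q)
def proj(n,p):
    f,cx,cy=K[n];c=P[n][:,:3].T@(np.asarray(p)-P[n][:,3]);return np.round([f*c[0]/c[2]+cx,f*c[1]/c[2]+cy],1)
E
python3 - <<'E'
from h import *
T=cv2.imread("pics/top0.png");S=cv2.imread("pics/side0.png")
for n,I,(x0,y0,x1,y1) in (("top",T,(390,255,425,280)),("side",S,(255,300,300,345)),("top",T,(160,180,290,285)),("side",S,(220,105,330,190))):
    m=(I[y0:y1,x0:x1].max(2)<45).astype(np.uint8)
    k,l,s,c=cv2.connectedComponentsWithStats(m)
    for i in range(1,k):
        if s[i,4]>12: print(n,s[i]+[x0,y0,0,0,0],np.round(c[i]+[x0,y0],1))
a=cv2.resize(T[170:290,320:470],None,fx=5,fy=5,interpolation=cv2.INTER_CUBIC)
b=cv2.resize(S[240:380,240:420],None,fx=4.2,fy=4.2,interpolation=cv2.INTER_CUBIC)
cv2.imwrite("pics/a.png",a);cv2.imwrite("pics/b.png",b)
E
```

```text
top [403 264  11   6  51] [407.7 266.3]
side [269 314   8  23 132] [272.7 325. ]
top [261 200  16  20  60] [270.5 209. ]
top [171 228  16  21  79] [175.8 239.3]
top [213 272  11   5  44] [217.8 274.4]
side [228 167   4   9  18] [229.3 171.4]
```

View pics/a.png

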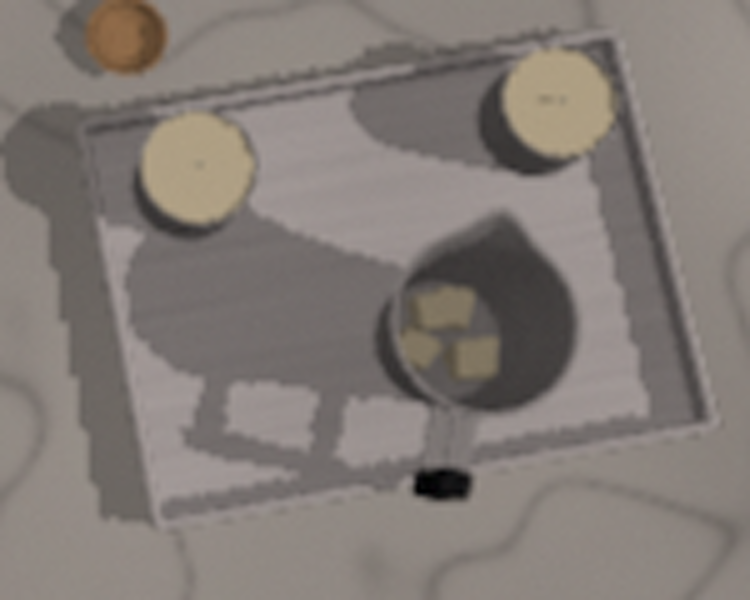

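View pics/b.png

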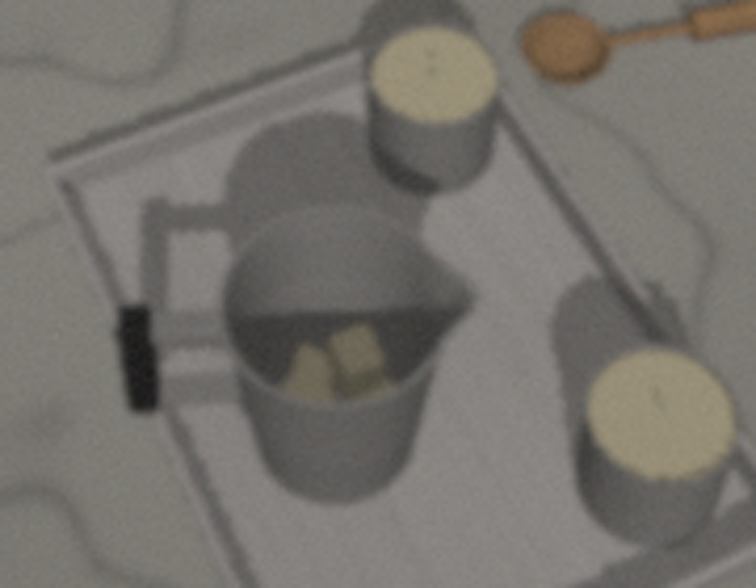

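Crop a (×5, origin 320,170) shows the mouth centre near (417,234), the spout tip near (420.6,212.4) and the bar top near (408.6,266.6). Crop b (×4.2, origin 240,240) shows the spout at (353,311.4), the bar from (272,314) to (274.5,337) and the mouth centre near (319,313). Three or more wax pieces are visible.

```bash
python3 - <<'E'
from h import *
np.set_printoptions(precision=4,suppress=True)
print("spout",tri((420.6,212.4),(353.1,311.4)))
print("rim c",tri((417.2,234.4),(319.3,313.1)), plane("top",417.2,234.4,.113),plane("side",319.3,313.1,.113))
print("bar top",tri((408.4,266),(272.3,314.5)),plane("top",408.4,266,.107))
print("bar mid side @.074",plane("side",273,325.5,.074))
# rim extremes on plane
for u,v in ((399,234),(435.6,235),(416,252)): print(plane("top",u,v,.113)[:2])
print("pot loops",tri((270.5,209),(302,165)),tri((175.8,239.3),(253,119)))
print("pot rim top",[plane("top",u,v,.141)[:2] for u,v in ((181.5,225),(267,222),(224,184.5),(225,265))])
print("pot rim side",[plane("side",u,v,.141)[:2] for u,v in ((235,142),(319,142),(277,116),(277,167))])
print("tins",plane("top",359.2,203.6,.065),plane("top",431.2,190.2,.065))
print("tray corners",[plane("top",u,v,.024)[:2] for u,v in ((336,194),(443.5,177),(462,254),(352,275))])
E
```

```text
spout (array([ 0.5419, -0.2929,  0.1113]), np.float64(0.0007349506995506779))
rim c (array([ 0.4824, -0.275 ,  0.112 ]), np.float64(0.0003594210732288312)) [ 0.4822 -0.2747  0.113 ] [ 0.4824 -0.2756  0.113 ]
bar top (array([ 0.4012, -0.2423,  0.1032]), np.float64(0.0013691505810563874)) [ 0.4005 -0.2413  0.107 ]
bar mid side @.074 [ 0.3996 -0.2473  0.074 ]
[ 0.4873 -0.2257]
[ 0.4765 -0.3242]
[ 0.4355 -0.2651]
pot loops (array([0.5809, 0.1151, 0.1357]), np.float64(0.001133218189689656)) (array([0.5219, 0.3743, 0.1224]), np.float64(0.001039691203069098))
pot rim top [array([0.5558, 0.3524]), array([0.5452, 0.1259]), array([0.6571, 0.2364]), array([0.4418, 0.2408])]
pot rim side [array([0.4476, 0.2584]), array([0.6506, 0.1824]), array([0.5834, 0.3371]), array([0.5206, 0.1227])]
tins [ 0.5882 -0.1334  0.065 ] [ 0.6104 -0.346   0.065 ]
tray corners [array([ 0.6305, -0.0723]), array([ 0.6563, -0.4026]), array([ 0.4224, -0.4213]), array([ 0.389, -0.096])]
```

Measurements agree with the text: the spout and rim triangulate to z ≈ 0.112, the bar top to 0.103, and bar-to-axis is 88 mm. That puts the pitcher axis at (0.482,-0.275) with yaw about -0.335, and the pot at about (0.549,0.239). I'll move towards the pitcher and log joint and pose pairs along the way to identify the kinematics for planning the pour.

```bash
L='from cell import robot;o=robot.observe();print(list(o["qpos"].round(5)),list(o["tool_pos"].round(5)),list(o["tool_rot"].round(5)),file=open("log.txt","a"))'
python3 -c "$L"
python3 drive.py '[-0.0345, -0.0185, 0, 0, 0, 0, -0.0345, -0.0185, 0, 0, 0, 0, -0.0345, -0.0185, 0, 0, 0, 0, -0.0345, -0.0185, 0, 0, 0, 0, -0.0345, -0.0185, 0, 0, 0, 0]'; python3 -c "$L"
python3 drive.py '[-0.03, -0.02, 0, 0, 0.1, 0, -0.03, -0.02, 0, 0, 0.1, 0, -0.03, -0.02, 0, 0, 0.1, 0]'; python3 -c "$L"
python3 drive.py '[-0.012, -0.036, 0, 0, -0.1, 0, -0.012, -0.036, 0, 0, -0.1, 0, -0.012, -0.036, 0, 0, -0.1, 0]'; python3 -c "$L"
python3 drive.py '[-0.012, -0.036, 0, 0.1, 0, 0, -0.012, -0.034, -0.01, 0.1, 0, 0, -0.012, -0.034, -0.01, 0.1, 0, 0]'; python3 -c "$L"
python3 drive.py '[-0.012, -0.036, 0.01, -0.1, 0, 0, -0.012, -0.034, 0.02, -0.1, 0, 0, -0.012, -0.034, 0.02, -0.1, 0, 0]'; python3 -c "$L"
cat log.txt
```

```text
time: 0.52
tool_pos: [0.2943, 0.3599, 0.4045]
tool_rot: [-3.141, -0.0, 2.84]
contact_force: [0.8, 0.8, -0.3]
opening: 0.0917
grip_force: 0.0
time: 0.77
tool_pos: [0.3616, 0.2761, 0.3964]
tool_rot: [3.138, -0.304, 2.84]
contact_force: [1.5, 0.2, -0.0]
opening: 0.0916
grip_force: 0.0
time: 1.02
tool_pos: [0.3626, 0.162, 0.3875]
tool_rot: [-3.14, 0.002, 2.839]
contact_force: [0.4, 1.0, -0.1]
opening: 0.0917
grip_force: 0.0
time: 1.27
tool_pos: [0.3659, 0.0556, 0.4183]
tool_rot: [-2.836, -0.003, 2.837]
contact_force: [1.2, 0.7, -0.1]
opening: 0.0918
grip_force: 0.0
time: 1.52
tool_pos: [0.3681, -0.0599, 0.3912]
tool_rot: [3.138, 0.006, 2.84]
contact_force: [0.5, 0.8, -1.1]
opening: 0.0919
grip_force: 0.0
[np.float64(1.12202), np.float64(0.34267), np.float64(1.52491), np.float64(6e-05), np.float64(1.2754), np.float64(-0.14599)] [np.float64(0.15646), np.float64(0.50102), np.float64(0.40411)] [np.float64(-3.14023), np.float64(-0.00026), np.float64(2.83879)]
[np.float64(0.72028), np.float64(0.23241), np.float64(1.67984), np.float64(0.0), np.float64(1.22981), np.float64(-0.54843)] [np.float64
[... 441 characters left out ...]
loat64(-0.00333), np.float64(1.14842), np.float64(-1.03874)] [np.float64(0.36256), np.float64(0.16199), np.float64(0.38751)] [np.float64(-3.13953), np.float64(0.00248), np.float64(2.83858)]
[np.float64(0.05075), np.float64(0.08582), np.float64(1.83944), np.float64(-0.2933), np.float64(1.33827), np.float64(-1.1308)] [np.float64(0.36588), np.float64(0.05562), np.float64(0.41829)] [np.float64(-2.8358), np.float64(-0.00291), np.float64(2.83747)]
[np.float64(-0.36921), np.float64(0.07119), np.float64(1.91746), np.float64(0.00458), np.float64(1.1468), np.float64(-1.64047)] [np.float64(0.36813), np.float64(-0.0599), np.float64(0.3912)] [np.float64(3.13784), np.float64(0.00641), np.float64(2.84017)]
```

```bash
cat > kin.py <<'E'
import numpy as np,re
from scipy.spatial.transform import Rotation as Ro
from scipy.optimize import least_squares
LO=np.array([-2.53,-.77,.04,-1,.28,-3.11]);HI=np.array([2.53,2.02,2.7,4.14,2.66,3.11])
D=[np.array([float(x) for x in re.findall(r"(?:float64\()(-?[\d.e-]+)",l)]) for l in open("log.txt")]
def r(a,t): return Ro.from_euler(a,t).as_matrix()
def fk(p,q):
    A=r("z",q[0]);B=A@r("y",q[1]);C=B@r("y",q[2]);E=C@r("z",q[3]);F=E@r("y",q[4]);G=F@r("z",q[5]+np.pi/2*S6)
    t=A@[p[0],p[1],p[2]]+B@[p[3],0,p[4]]+C@[p[5],0,p[6]]+E@[p[7],p[8],0]+F@[p[9],0,p[10]]
    return t,G
S6=1
def res(p):
    e=[]
    for d in D:
        t,R=fk(p,d[:6]);e+=list(t-d[6:9])
    return np.r_[e,.003*(p-P0)]
P0=np.array([0,0,.3,0,.35,0,.3,0,.07,.0,.1])
s=least_squares(res,P0);PAR=s.x
if __name__=="__main__":
    for d in D:
        t,R=fk(PAR,d[:6]);print(np.round((t-d[6:9])*1e3,1),np.round((Ro.from_matrix(R).inv()*Ro.from_euler("xyz",d[9:])).as_rotvec(),3))
    print(PAR.round(3))
E
python3 kin.py
```

```text
[-0. -0. -0.] [-0.  0. -0.]
[-0. -0.  0.] [-0.  0.  0.]
[-0. -0.  0.] [ 0. -0.  0.]
[-0.  0.  0.] [-0. -0.  0.]
[ 0.  0. -0.] [-0. -0.  0.]
[-0. -0.  0.] [-0.  0.  0.]
[-0.     0.076  0.223  0.     0.506  0.047  0.38   0.     0.    -0.
  0.14 ]
```

```bash
cat > plan.py <<'E'
from kin import *
G=np.array([-.088,0,.078]);LIP=np.array([.061,0,.110])
def toolR(opt,a,s):
    # opt: A tool along +x tilted down a; L/R: tool along -y / +y tilted down a. s: sign of tool y
    h={"A":[1,0,0],"L":[0,-1,0],"R":[0,1,0]}[opt];h=np.array(h,float)
    z=np.cos(a)*h-np.sin(a)*np.array([0,0,1]);y=s*np.cross([0,0,1],h);return np.c_[np.cross(y,z),y,z]
def tcp(f,ph,tau,TR,d=.159):
    R=Ro.from_euler("z",ph).as_matrix()@Ro.from_euler("y",tau).as_matrix()
    T=R@TR;return f+R@G-d*T[:,2],T
def foot(lip,ph,tau): return lip-Ro.from_euler("z",ph).as_matrix()@Ro.from_euler("y",tau).as_matrix()@LIP
def ik(t,T,q0):
    def e(q):
        tt,R=fk(PAR,q);return np.r_[(tt-t)*5,(Ro.from_matrix(R.T@T)).as_rotvec()]
    s=least_squares(e,np.clip(q0,LO+.02,HI-.02),bounds=(LO,HI),max_nfev=60);return s.x,np.abs(s.fun).max()
def ikm(t,T,seeds):
    best=None
    for q0 in seeds:
        q,r=ik(t,T,q0)
        m=np.min(np.minimum(q-LO,HI-q))
        if r<2e-3 and (best is None or m>best[1]): best=(q,m)
    return best
FOOT=np.array([.4825,-.275,.003]);PH=-.335
E
cat > s1.py <<'E'
from plan import *
rng=np.random.default_rng(0)
seeds=[D[-1][:6]]+[rng.uniform(LO,HI) for _ in range(14)]
for opt,aa in (("A",(0,20,40,60,90)),("L",(0,15,30,45)),("R",(0,15,30,45))):
  for a in aa:
    for s in (1,-1):
      TR=toolR(opt,np.radians(a),s)
      g=ikm(*tcp(FOOT,PH,0,TR),seeds)
      if g is None: continue
      out=[]
      for phd in range(-180,180,30):
        ph=np.radians(phd);lip=np.array([.549,.239,.185])-.03*np.array([np.cos(ph),np.sin(ph),0])
        q=g[0];m=9;ok=1
        e=ikm(*tcp(foot(lip,ph,2.1),ph,2.1,TR),[g[0]]+seeds[:8])
        if e is None: continue
        q=e[0];m=e[1]
        for tau in np.linspace(2.1,0,8):
            qn,r=ik(*tcp(foot(lip,ph,tau),ph,tau,TR),q)
            if r>2e-3 or np.abs(qn-q).max()>1.5: ok=0;break
            q=qn;m=min(m,np.min(np.minimum(q-LO,HI-q)))
        if ok: out.append((phd,round(m,2),list(q.round(1))))
      print(opt,a,s,"grasp",g[0].round(2),round(g[1],2),"pour",out,flush=True)
E
timeout 500 python3 s1.py
```

```text
A 0 1 grasp [-1.32  1.47  2.59  1.95  2.03  0.74] 0.11 pour []
A 0 -1 grasp [-1.32  1.47  2.59  1.95  2.03 -2.4 ] 0.11 pour [(60, np.float64(0.45), [np.float64(-0.7), np.float64(0.9), np.float64(2.2), np.float64(1.4), np.float64(1.6), np.float64(-1.6)]), (90, np.float64(0.53), [np.float64(-0.5), np.float64(1.0), np.float64(1.6), np.float64(1.1), np.float64(1.9), np.float64(-1.1)]), (120, np.float64(0.36), [np.float64(-0.3), np.float64(1.3), np.float64(0.8), np.float64(1.1), np.float64(2.3), np.float64(-0.6)])]
A 20 1 grasp [-1.24  1.06  2.68  2.31  1.61  1.11] 0.02 pour []
A 20 -1 grasp [-1.24  1.06  2.68  2.31  1.61 -2.03] 0.02 pour [(60, np.float64(0.22), [np.float64(-0.7), np.float64(0.6), np.float64(2.3), np.float64(1.3), np.float64(1.3), np.float64(-1.3)]), (90, np.float64(0.24), [np.float64(-0.5), np.float64(0.8), np.float64(1.6), np.float64(1.0), np.float64(1.6), np.float64(-1.0)]), (120, np.float64(0.14), [np.float64(-0.3), np.float64(1.1), np.float64(0.8), np.float64(0.8), np.float64(2.1), np.float64(-0.7)])]
A 40 1 grasp [-1.06  0.55  2.54  2.38  0.83  1.62] 0.16 pour [(-90
[... 3100 characters left out ...]
4), np.float64(2.0), np.float64(0.9), np.float64(-1.3)]), (0, np.float64(0.46), [np.float64(-0.3), np.float64(0.5), np.float64(2.2), np.float64(1.1), np.float64(1.2), np.float64(-1.1)]), (30, np.float64(0.08), [np.float64(-0.3), np.float64(0.7), np.float64(1.8), np.float64(0.6), np.float64(1.6), np.float64(-1.1)])]
R 45 1 grasp [-1.07  0.71  1.7   0.57  1.36  2.1 ] 1.0 pour []
R 45 -1 grasp [-1.07  0.71  1.7   0.57  1.36 -1.04] 1.0 pour [(-30, np.float64(0.26), [np.float64(0.2), np.float64(0.3), np.float64(2.3), np.float64(1.6), np.float64(0.5), np.float64(-0.7)]), (0, np.float64(0.25), [np.float64(-0.1), np.float64(0.4), np.float64(2.2), np.float64(1.0), np.float64(1.0), np.float64(-0.8)])]
```

Kinematics are identified exactly. The plan is to grasp with the tool vertical, fingers on the bar's y faces, then pour at pitcher heading -90° (spout towards -y), which leaves about 0.5 rad of joint margin. First, hover over the bar.

```bash
python3 drive.py '[-0.0143, -0.0279, 0.0152, 0, 0, 0.00625, -0.0143, -0.0279, 0.0152, 0, 0, 0.00625, -0.0143, -0.0279, 0.0152, 0, 0, 0.00625, -0.0143, -0.0279, 0.0152, 0, 0, 0.00625, -0.0143, -0.0279, 0.0152, 0, 0, 0.00625, -0.0143, -0.0279, 0.0152, 0, 0, 0.00625, 0, 0, 0, 0, 0, 0, 0, 0, 0, 0, 0, 0]' 0.07 60
python3 - <<'E'
from cell import robot
from h import *
for n in ("top","side"):
    I=robot.read_camera(n)["image"][...,::-1]
    cv2.imwrite(f"pics/{n}1.png",I)
T=cv2.imread("pics/top1.png")[150:310,330:490];S=cv2.imread("pics/side1.png")[200:360,200:360]
cv2.imwrite("pics/c.png",cv2.resize(np.hstack([T,S]),None,fx=2.5,fy=2.5))
E
```

```text
time: 2.18
tool_pos: [0.3969, -0.2454, 0.2978]
tool_rot: [3.14, -0.003, 2.799]
contact_force: [0.3, 0.8, 0.5]
opening: 0.0698
grip_force: 0.0
```

View pics/c.png

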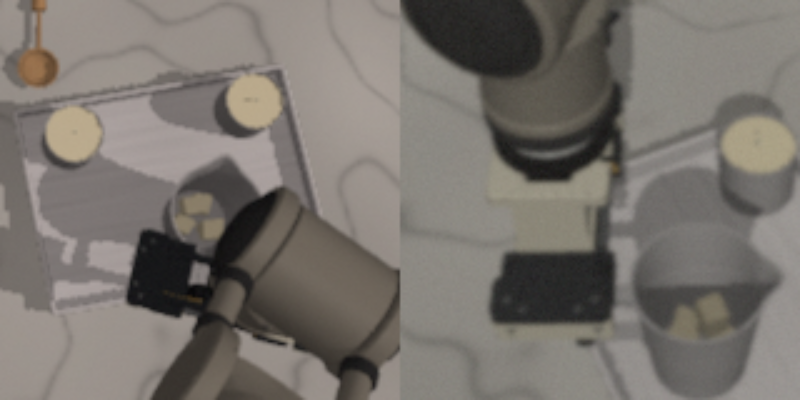

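The gripper hovers over the handle: fingers straddle the bar, the can is clear of the body, and the wax and tins are undisturbed. Descend and close.

```bash
python3 drive.py '[0, 0, 0.014, 0, 0, 0, 0, 0, 0.014, 0, 0, 0, 0, 0, 0.014, 0, 0, 0, 0, 0, 0.014, 0, 0, 0, 0, 0, 0, 0, 0, 0, 0, 0, 0, 0, 0, 0]'
python3 drive.py '[0, 0, 0, 0, 0, 0, 0, 0, 0, 0, 0, 0, 0, 0, 0, 0, 0, 0, 0, 0, 0, 0, 0, 0, 0, 0, 0, 0, 0, 0, 0, 0, 0, 0, 0, 0, 0, 0, 0, 0, 0, 0, 0, 0, 0, 0, 0, 0]' 0.0 60
```

```text
time: 2.78
tool_pos: [0.3973, -0.2434, 0.2435]
tool_rot: [3.141, -0.001, 2.803]
contact_force: [0.3, -0.2, 0.2]
opening: 0.0698
grip_force: 0.0
time: 3.45
tool_pos: [0.3972, -0.2444, 0.243]
tool_rot: [3.142, -0.0, 2.801]
contact_force: [-1.3, -0.9, 0.2]
opening: 0.0211
grip_force: 0.3
```

```bash
python3 drive.py '[0, 0, 0, 0, 0, 0, 0, 0, 0, 0, 0, 0, 0, 0, 0, 0, 0, 0, 0, 0, 0, 0, 0, 0]'
python3 drive.py '[0, 0, -0.005, 0, 0, 0, 0, 0, -0.01, 0, 0, 0, 0, 0, -0.015, 0, 0, 0, 0, 0, -0.015, 0, 0, 0, 0, 0, -0.005, 0, 0, 0, 0, 0, 0, 0, 0, 0, 0, 0, 0, 0, 0, 0]'
python3 - <<'E'
from cell import robot
from h import *
T=robot.read_camera("top")["image"][150:310,330:490,::-1];S=robot.read_camera("side")["image"][180:340,220:380,::-1]
cv2.imwrite("pics/d.png",cv2.resize(np.hstack([T,S]),None,fx=2.5,fy=2.5))
E
```

```text
time: 3.78
tool_pos: [0.3973, -0.2444, 0.243]
tool_rot: [3.141, -0.0, 2.801]
contact_force: [0.7, -0.0, 0.9]
opening: 0.0177
grip_force: 59.9
time: 4.37
tool_pos: [0.397, -0.2442, 0.2926]
tool_rot: [3.141, -0.001, 2.801]
contact_force: [-0.7, -0.6, -4.6]
opening: 0.0176
grip_force: 59.9
```

View pics/d.png

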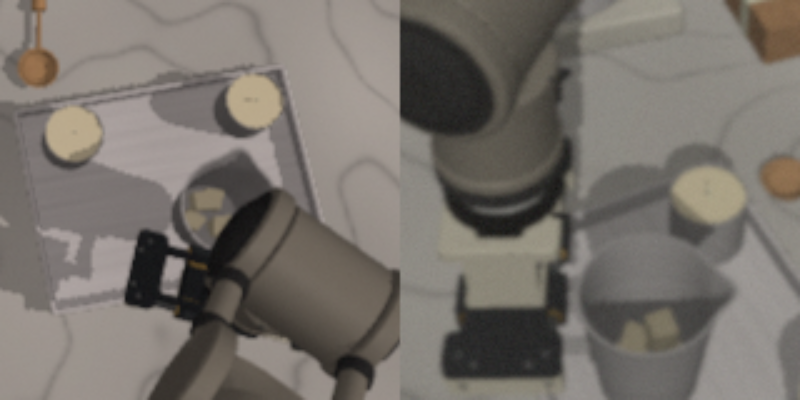

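The pitcher is lifted and hangs upright, with the wax still in it and a wrist load of about 4 N. Next I'll check the transit and pour path with IK.

```bash
cat > s2.py <<'E'
from plan import *
from cell import robot
o=robot.observe();q=o["qpos"];p=o["tool_pos"];R=Ro.from_euler("xyz",o["tool_rot"]).as_matrix()
def go(rows,lab):
    global p,R,q
    m=9;dq=0;e=0
    for r_ in rows:
        p=p+R@np.array(r_[:3]);R=R@Ro.from_rotvec(r_[3:]).as_matrix()
        qn,er=ik(p,R,q);dq=max(dq,np.abs(qn-q).max());q=qn;m=min(m,np.min(np.minimum(q-LO,HI-q)));e=max(e,er)
    lip=p+R@[-.1515,0,.13];ft=p+R@[-.0905,0,.240];wr=p-.14*R[:,2]
    A=r("z",q[0]);el=A@[0,.076,.223]+A@r("y",q[1])@[0,0,.506]
    print(lab,"tcp",p.round(3),"lip",lip.round(3),"foot",ft.round(3),"wrist",wr.round(3),"elbow",el.round(2),"q",q.round(2),"marg %.2f dq %.3f err %.4f"%(m,dq,e))
def transit(goal,yaw,n):
    p0,R0=p,R;a=(yaw-o["tool_rot"][2]);rows=[];c=p.copy();Rc=R.copy()
    for i in range(n):
        d=(goal-p0)/n;rows.append([*(Rc.T@d).round(4),0,0,round(-a/n,4)]);Rc=Rc@Ro.from_rotvec(rows[-1][3:]).as_matrix()
    return rows
if __name__=="__main__":
    go([[0,0,-.035,0,0,0]]*4,"lift")
    t=transit(np.array([.549,.42,.435]),np.pi/2,18)
    for x in t: print(x)
    go(t[:9],"tr1");go(t[9:],"tr2")
    go([[-.0138,0,-.0144,0,.1,0]]*10,"tilt1");go([[-.0252,0,.0162,0,0,0]]*3,"down")
    go([[-.0138,0,-.0144,0,.1,0]]*6,"tilt1.6");go([[-.0138,0,-.0144,0,.1,0]]*5,"tilt2.1")
E
python3 s2.py
```

```text
lift tcp [ 0.397 -0.244  0.432] lip [ 0.54  -0.295  0.302] foot [ 0.482 -0.274  0.192] wrist [ 0.397 -0.245  0.572] elbow [ 0.13 -0.01  0.72] q [-0.72  0.21  1.63  0.    1.3  -1.95] marg 0.75 dq 0.093 err 0.0000
[np.float64(0.0044), np.float64(0.0376), np.float64(-0.0001), 0, 0, np.float64(0.0684)]
[np.float64(0.0069), np.float64(0.0372), np.float64(-0.0001), 0, 0, np.float64(0.0684)]
[np.float64(0.0095), np.float64(0.0367), np.float64(-0.0001), 0, 0, np.float64(0.0684)]
[np.float64(0.0119), np.float64(0.0359), np.float64(-0.0001), 0, 0, np.float64(0.0684)]
[np.float64(0.0144), np.float64(0.035), np.float64(-0.0001), 0, 0, np.float64(0.0684)]
[np.float64(0.0167), np.float64(0.034), np.float64(-0.0001), 0, 0, np.float64(0.0684)]
[np.float64(0.019), np.float64(0.0327), np.float64(-0.0001), 0, 0, np.float64(0.0684)]
[np.float64(0.0212), np.float64(0.0314), np.float64(-0.0001), 0, 0, np.float64(0.0684)]
[np.float64(0.0233), np.float64(0.0298), np.float64(-0.0001), 0, 0, np.float64(0.0684)]
[np.float64(0.0253), np.float64(0.0282), np.float64(-0.0001), 0, 0, np.float64(0.0684)]
[np.float64
[... 1184 characters left out ...]
] elbow [0.19 0.09 0.69] q [ 0.08  0.39  1.36  1.02  1.4  -0.11] marg 0.92 dq 0.109 err 0.0000
down tcp [0.549 0.241 0.411] lip [0.549 0.269 0.214] foot [0.549 0.394 0.206] wrist [0.549 0.123 0.487] elbow [0.22 0.09 0.68] q [ 0.08  0.46  1.51  1.06  1.29 -0.3 ] marg 1.01 dq 0.063 err 0.0000
tilt1.6 tcp [0.549 0.134 0.361] lip [0.549 0.269 0.213] foot [0.549 0.377 0.277] wrist [ 0.549 -0.006  0.356] elbow [0.29 0.03 0.64] q [-0.15  0.6   1.68  1.5   1.7  -0.71] marg 0.96 dq 0.093 err 0.0000
tilt2.1 tcp [0.549 0.081 0.278] lip [0.549 0.269 0.213] foot [0.549 0.333 0.321] wrist [ 0.548 -0.04   0.207] elbow [ 0.39 -0.01  0.55] q [-0.21  0.86  1.73  1.71  2.12 -0.92] marg 0.54 dq 0.086 err 0.0000
```

```bash
python3 drive.py '[0, 0, -0.02, 0, 0, 0, 0, 0, -0.035, 0, 0, 0, 0, 0, -0.035, 0, 0, 0, 0, 0, -0.035, 0, 0, 0, 0, 0, -0.015, 0, 0, 0, 0.003, 0.017, 0, 0, 0, 0.03]' >/dev/null
python3 drive.py '[0.005, 0.034, 0, 0, 0, 0.06, 0.005, 0.034, 0, 0, 0, 0.06, 0.0095, 0.033, 0, 0, 0, 0.06, 0.0095, 0.033, 0, 0, 0, 0.06, 0.0135, 0.0315, 0, 0, 0, 0.06, 0.0135, 0.0315, 0, 0, 0, 0.06, 0.017, 0.0295, 0, 0, 0, 0.06, 0.017, 0.0295, 0, 0, 0, 0.06]' >/dev/null
python3 drive.py '[0.021, 0.027, 0, 0, 0, 0.06, 0.021, 0.027, 0, 0, 0, 0.06, 0.024, 0.024, 0, 0, 0, 0.06, 0.024, 0.024, 0, 0, 0, 0.06, 0.027, 0.021, 0, 0, 0, 0.06, 0.027, 0.021, 0, 0, 0, 0.06, 0.0295, 0.0175, 0, 0, 0, 0.06, 0.0295, 0.0175, 0, 0, 0, 0.06]'
python3 - <<'E'
from cell import robot
import numpy as np
from scipy.spatial.transform import Rotation as Ro
o=robot.observe();R=Ro.from_euler("xyz",o["tool_rot"]).as_matrix()
print("remaining",(R.T@(np.array([.549,.42,.435])-o["tool_pos"])).round(3),np.pi/2-o["tool_rot"][2])
E
```

```text
time: 6.3
tool_pos: [0.5232, 0.3076, 0.4317]
tool_rot: [-3.14, -0.0, 1.808]
contact_force: [0.9, -0.9, -3.6]
opening: 0.0176
grip_force: 59.9
remaining [ 0.103  0.052 -0.003] -0.23770093066666287
```

```bash
python3 drive.py '[0.027, 0.012, 0, 0, 0, 0.06, 0.027, 0.010, 0, 0, 0, 0.06, 0.027, 0.009, 0, 0, 0, 0.06, 0.022, 0.006, 0, 0, 0, 0.058, 0, 0, 0, 0, 0, 0, 0, 0, 0, 0, 0, 0]'
python3 - <<'E'
from cell import robot
from h import *
T=robot.read_camera("top")["image"][140:300,150:310,::-1];S=robot.read_camera("side")["image"][30:190,190:350,::-1]
cv2.imwrite("pics/e.png",cv2.resize(np.hstack([T,S]),None,fx=2.5,fy=2.5))
E
```

```text
time: 6.8
tool_pos: [0.5438, 0.4145, 0.4306]
tool_rot: [-3.139, 0.001, 1.576]
contact_force: [0.0, -0.6, -4.1]
opening: 0.0175
grip_force: 59.9
```

View pics/e.png

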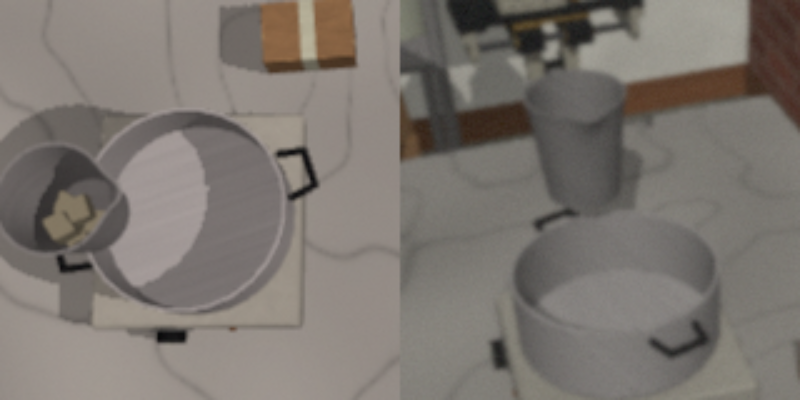

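The pitcher is upright left of the pot with its spout over the near rim and the wax inside; the pot has not moved. Now I tilt to 1.0 rad and lower the lip.

```bash
python3 -c "
from h import *
print(plane('top',202,222,.30))"
python3 drive.py '[-0.0069, 0, -0.0072, 0, 0.05, 0, -0.0138, 0, -0.0144, 0, 0.1, 0, -0.0138, 0, -0.0144, 0, 0.1, 0, -0.0138, 0, -0.0144, 0, 0.1, 0, -0.0138, 0, -0.0144, 0, 0.1, 0, -0.0138, 0, -0.0144, 0, 0.1, 0, -0.0138, 0, -0.0144, 0, 0.1, 0, -0.0138, 0, -0.0144, 0, 0.1, 0]' >/dev/null
python3 drive.py '[-0.0138, 0, -0.0144, 0, 0.1, 0, -0.0138, 0, -0.0144, 0, 0.1, 0, -0.0069, 0, -0.0072, 0, 0.05, 0, -0.0252, 0, 0.0162, 0, 0, 0, -0.0252, 0, 0.0162, 0, 0, 0, -0.0252, 0, 0.0162, 0, 0, 0, -0.015, 0, 0.01, 0, 0, 0, 0, 0, 0, 0, 0, 0]'
python3 - <<'E'
from s2 import *
go([],"now")
go([[-.0138,0,-.0144,0,.1,0]]*11,"tilt2.1")
E
```

```text
[0.53318023 0.25216601 0.3       ]
time: 8.23
tool_pos: [0.5433, 0.2327, 0.3871]
tool_rot: [-3.128, -0.996, 1.561]
contact_force: [-0.3, 0.7, -4.0]
opening: 0.0175
grip_force: 59.9
now tcp [0.543 0.233 0.387] lip [0.542 0.259 0.189] foot [0.542 0.385 0.181] wrist [0.544 0.115 0.463] elbow [0.23 0.09 0.67] q [ 0.07  0.47  1.56  1.07  1.28 -0.36] marg 9.00 dq 0.000 err 0.0000
tilt2.1 tcp [0.543 0.072 0.254] lip [0.542 0.26  0.189] foot [0.543 0.325 0.296] wrist [ 0.542 -0.049  0.184] elbow [ 0.4  -0.02  0.54] q [-0.23  0.9   1.74  1.66  2.13 -0.97] marg 0.53 dq 0.089 err 0.0000
```

```bash
python3 drive.py '[-0.0109, 0, -0.0117, 0, 0.08, 0, -0.0109, 0, -0.0117, 0, 0.08, 0, -0.0109, 0, -0.0117, 0, 0.08, 0, -0.0109, 0, -0.0117, 0, 0.08, 0, -0.0109, 0, -0.0117, 0, 0.08, 0, -0.0109, 0, -0.0117, 0, 0.08, 0, -0.0109, 0, -0.0117, 0, 0.08, 0]' >/dev/null
python3 drive.py '[-0.0109, 0, -0.0117, 0, 0.08, 0, -0.0109, 0, -0.0117, 0, 0.08, 0, -0.0109, 0, -0.0117, 0, 0.08, 0, -0.0109, 0, -0.0117, 0, 0.08, 0, -0.0109, 0, -0.0117, 0, 0.08, 0, -0.0109, 0, -0.0117, 0, 0.08, 0, -0.0109, 0, -0.0117, 0, 0.08, 0]' >/dev/null
python3 drive.py '[-0.0055, 0, -0.006, 0, 0.04, 0, 0, 0, 0, 0, 0, 0, 0, 0, 0, 0, 0, 0, 0, 0, 0, 0, 0, 0, 0, 0, 0, 0, 0, 0, 0, 0, 0, 0, 0, 0, 0, 0, 0, 0, 0, 0, 0, 0, 0, 0, 0, 0]'
python3 - <<'E'
from cell import robot
from h import *
T=robot.read_camera("top")["image"][140:300,150:310,::-1];S=robot.read_camera("side")["image"][50:210,190:350,::-1]
cv2.imwrite("pics/f.png",cv2.resize(np.hstack([T,S]),None,fx=2.5,fy=2.5))
E
```

```text
time: 10.07
tool_pos: [0.5447, 0.0695, 0.2476]
tool_rot: [0.002, -0.982, -1.57]
contact_force: [0.3, 0.5, -2.4]
opening: 0.0178
grip_force: 59.9
```

View pics/f.png

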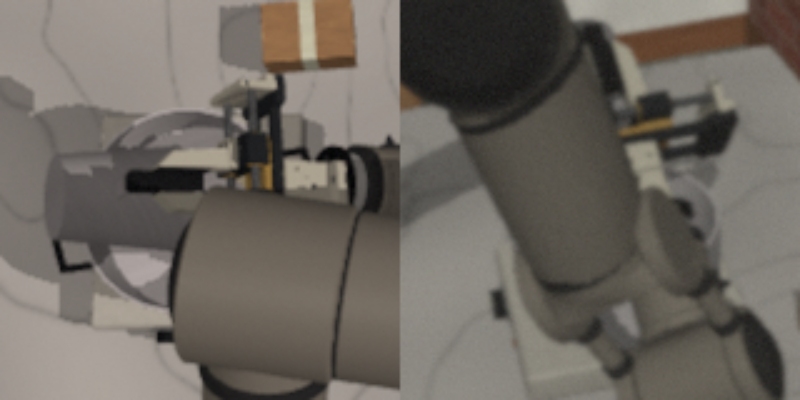

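The arm hides the pot, but the wrist load fell from about 4 N to 2.4 N, which matches an empty 0.26 kg pitcher. I'll tilt back and look.

```bash
python3 drive.py '[0.0073, 0, 0.0095, 0, -0.06, 0, 0.0145, 0, 0.019, 0, -0.12, 0, 0.0145, 0, 0.019, 0, -0.12, 0, 0.0145, 0, 0.019, 0, -0.12, 0, 0.0145, 0, 0.019, 0, -0.12, 0, 0.0145, 0, 0.019, 0, -0.12, 0, 0.0145, 0, 0.019, 0, -0.12, 0, 0.0145, 0, 0.019, 0, -0.12, 0]' >/dev/null
python3 drive.py '[0.0145, 0, 0.019, 0, -0.12, 0, 0.0145, 0, 0.019, 0, -0.12, 0, 0.0277, 0, -0.0178, 0, 0, 0, 0.0277, 0, -0.0178, 0, 0, 0, 0.0277, 0, -0.0178, 0, 0, 0, 0.0277, 0, -0.0178, 0, 0, 0]'
python3 drive.py '[0.0145, 0, 0.019, 0, -0.12, 0, 0.0145, 0, 0.019, 0, -0.12, 0, 0.0145, 0, 0.019, 0, -0.12, 0, 0.0145, 0, 0.019, 0, -0.12, 0, 0.0145, 0, 0.019, 0, -0.12, 0, 0.0145, 0, 0.019, 0, -0.12, 0, 0.0145, 0, 0.019, 0, -0.12, 0, 0.0145, 0, 0.019, 0, -0.12, 0]'
python3 - <<'E'
from cell import robot
from h import *
T=robot.read_camera("top")["image"][140:300,150:310,::-1];S=robot.read_camera("side")["image"][30:190,190:350,::-1]
cv2.imwrite("pics/g.png",cv2.resize(np.hstack([T,S]),None,fx=2.5,fy=2.5))
from s2 import *
print(o["tool_pos"],o["tool_rot"]);go([],"now")
E
```

```text
time: 11.33
tool_pos: [0.5434, 0.2274, 0.5233]
tool_rot: [-3.138, -1.019, 1.572]
contact_force: [0.5, 0.7, -3.3]
opening: 0.0177
grip_force: 59.9
time: 12.0
tool_pos: [0.5431, 0.4031, 0.4644]
tool_rot: [-3.141, -0.055, 1.573]
contact_force: [0.2, -1.2, -3.1]
opening: 0.0174
grip_force: 59.9
[0.54256687 0.4051593  0.45958998] [-3.13298157 -0.05511502  1.57756698]
now tcp [0.543 0.405 0.46 ] lip [0.542 0.261 0.321] foot [0.541 0.328 0.215] wrist [0.544 0.397 0.599] elbow [0.21 0.21 0.64] q [0.52 0.61 0.94 0.05 1.57 0.51] marg 9.00 dq 0.000 err 0.0000
```

View pics/g.png

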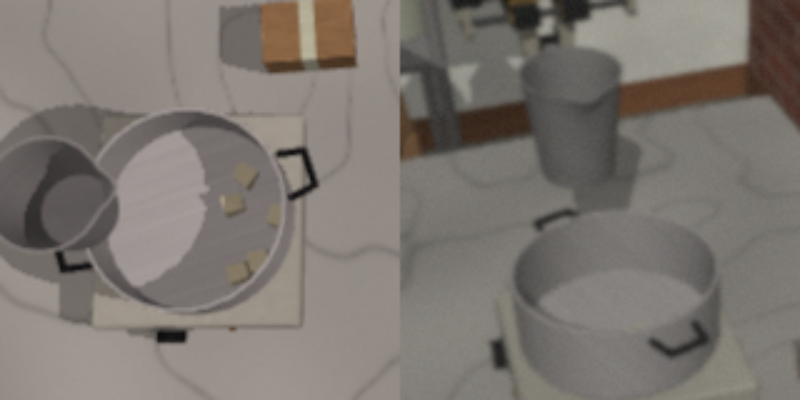

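All five pieces lie in the pot (crop around (245,175), (232,205), (275,213), (238,270) and (257,260)). The pitcher is empty and the pot has not moved. Return to the pan.

```bash
python3 drive.py '[0.0067, 0, 0.0087, 0, -0.055, 0, -0.018, -0.005, 0, 0, 0, -0.03, -0.034, -0.009, 0, 0, 0, -0.06, -0.033, -0.011, 0, 0, 0, -0.06, -0.032, -0.0135, 0, 0, 0, -0.06, -0.031, -0.0155, 0, 0, 0, -0.06, -0.0295, -0.0175, 0, 0, 0, -0.06, -0.0285, -0.0195, 0, 0, 0, -0.06]' >/dev/null
python3 drive.py '[-0.027, -0.021, 0, 0, 0, -0.06, -0.0255, -0.0225, 0, 0, 0, -0.06, -0.024, -0.024, 0, 0, 0, -0.06, -0.0225, -0.0255, 0, 0, 0, -0.06, -0.021, -0.027, 0, 0, 0, -0.06, -0.019, -0.0285, 0, 0, 0, -0.06, -0.017, -0.0295, 0, 0, 0, -0.06, -0.015, -0.0305, 0, 0, 0, -0.06]' >/dev/null
python3 drive.py '[-0.0125, -0.032, 0, 0, 0, -0.06, -0.010, -0.033, 0, 0, 0, -0.06, -0.008, -0.033, 0, 0, 0, -0.06, -0.006, -0.033, 0, 0, 0, -0.06, 0, 0, 0, 0, 0, 0, 0, 0, 0, 0, 0, 0]'
cat > s3.py <<'E'
from cell import robot
import numpy as np
from scipy.spatial.transform import Rotation as Ro
o=robot.observe();R=Ro.from_euler("xyz",o["tool_rot"]);T=Ro.from_euler("xyz",[np.pi,0,2.801])
print("remaining",R.inv().apply(np.array([.397,-.244,.2435])-o["tool_pos"]).round(4),(R.inv()*T).as_rotvec().round(4))
E
python3 s3.py
```

```text
time: 13.93
tool_pos: [0.3655, -0.2026, 0.4536]
tool_rot: [3.134, -0.001, 2.677]
contact_force: [0.7, -1.0, -2.1]
opening: 0.0176
grip_force: 59.9
remaining [-0.0468 -0.0245  0.2099] [ 7.600e-03 -1.000e-04 -1.238e-01]
```

```bash
python3 drive.py '[-0.0155, -0.008, 0.02, 0.0025, 0, -0.041, -0.0155, -0.008, 0.03, 0.0025, 0, -0.041, -0.0155, -0.008, 0.03, 0.0025, 0, -0.041, 0, 0, 0.03, 0, 0, 0, 0, 0, 0.02, 0, 0, 0, 0, 0, 0, 0, 0, 0, 0, 0, 0, 0, 0, 0]'
python3 s3.py
python3 - <<'E'
from cell import robot
from h import *
T=robot.read_camera("top")["image"][150:310,330:490,::-1];S=robot.read_camera("side")["image"][180:340,220:380,::-1]
cv2.imwrite("pics/i.png",cv2.resize(np.hstack([T,S]),None,fx=2.5,fy=2.5))
E
```

```text
time: 14.52
tool_pos: [0.3995, -0.2412, 0.3231]
tool_rot: [-3.141, -0.003, 2.806]
contact_force: [0.6, -0.1, -1.8]
opening: 0.018
grip_force: 59.9
remaining [ 0.0012 -0.0034  0.0796] [-0.0007 -0.003   0.0047]
```

View pics/i.png

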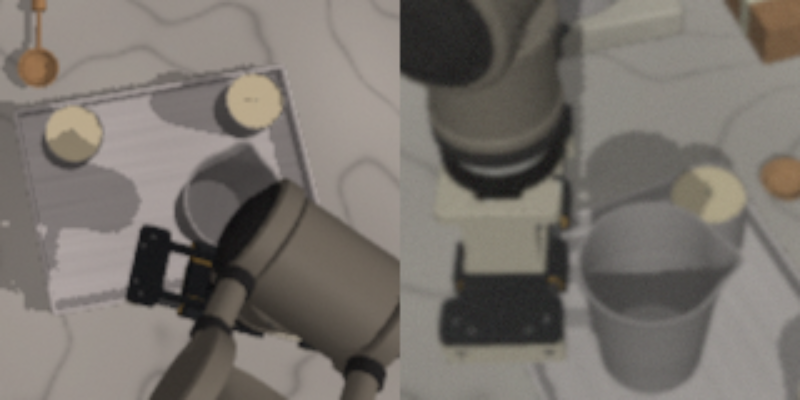

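In the side view the spout (≈(356,283) px) looks a little high relative to the gripper compared with the lift picture. I'll triangulate it to check whether the pitcher slipped in the grip.

```bash
python3 - <<'E'
from h import *
from cell import robot
from scipy.spatial.transform import Rotation as Ro
o=robot.observe();R=Ro.from_euler("xyz",o["tool_rot"])
print("now spout",tri((428,207.2),(356,283.2)),"expected",o["tool_pos"]+R.apply([-.1515,0,.13]))
# lift picture d: spout top crop ~ (240,152), side (735,290)
p=np.array([.397,-.2442,.2926]);R=Ro.from_euler("xyz",[np.pi,0,2.801])
print("lift spout",tri((330+240/2.5,150+152/2.5),(220+335/2.5,180+290/2.5)),p+R.apply([-.1515,0,.13]))
T=robot.read_camera("top")["image"][190:260,395:450,::-1];S=robot.read_camera("side")["image"][245:345,280:375,::-1]
cv2.imwrite("pics/j.png",np.hstack([cv2.resize(T,(396,504),interpolation=cv2.INTER_CUBIC),cv2.resize(S,(399,420),interpolation=cv2.INTER_CUBIC)[:420] if 0 else cv2.copyMakeBorder(cv2.resize(S,(399,420),interpolation=cv2.INTER_CUBIC),0,84,0,0,cv2.BORDER_CONSTANT)]))
E
```

```text
now spout (array([ 0.54304132, -0.28981019,  0.19333948]), np.float64(0.0029945801547915808)) expected [ 0.54312463 -0.29211481  0.19501172]
lift spout (array([ 0.53922108, -0.29321075,  0.16167495]), np.float64(0.0036670081274029456)) [ 0.53979736 -0.29480793  0.1626    ]
```

View pics/j.png

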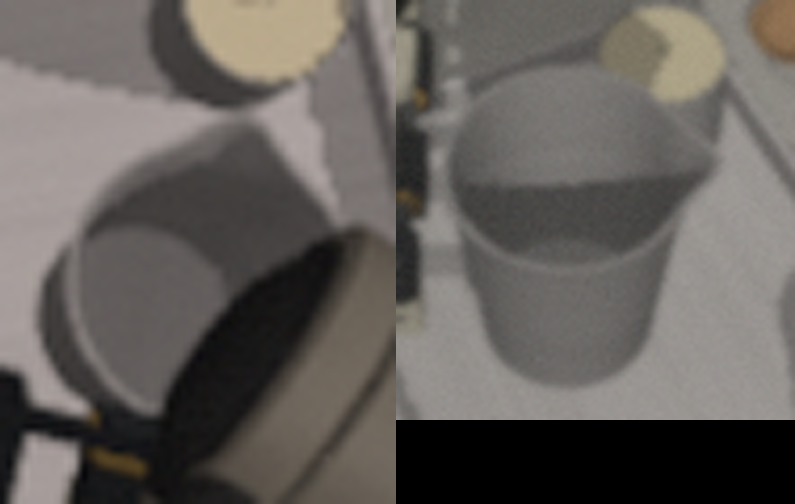

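The spout is within 2 mm of where an unslipped pitcher would have it, so the pitcher is upright, and it is empty. Lower it gently.

```bash
python3 drive.py '[0.0006, -0.0017, 0.02, 0, -0.003, 0.0045, 0.0006, -0.0017, 0.025, 0, 0, 0, 0, 0, 0.017, 0, 0, 0, 0, 0, 0.008, 0, 0, 0, 0, 0, 0.004, 0, 0, 0, 0, 0, 0, 0, 0, 0, 0, 0, 0, 0, 0, 0, 0, 0, 0, 0, 0, 0]'
python3 s3.py
python3 drive.py '[0, 0, 0.001, 0, 0, 0, 0, 0, 0.001, 0, 0, 0, 0, 0, 0.001, 0, 0, 0, 0, 0, 0.001, 0, 0, 0, 0, 0, 0, 0, 0, 0, 0, 0, 0, 0, 0, 0]'
python3 s3.py
```

```text
time: 15.38
tool_pos: [0.3978, -0.2452, 0.2502]
tool_rot: [-3.138, 0.003, 2.802]
contact_force: [-0.3, -0.1, -2.8]
opening: 0.0178
grip_force: 59.9
remaining [0.0012 0.0009 0.0067] [-0.0035  0.0032  0.0009]
time: 15.88
tool_pos: [0.3973, -0.245, 0.2449]
tool_rot: [-3.139, 0.001, 2.802]
contact_force: [0.3, -0.4, -2.4]
opening: 0.0176
grip_force: 59.9
remaining [0.0006 0.0008 0.0014] [-0.0026  0.0007  0.0008]
```

```bash
python3 drive.py '[0, 0, 0.0007, 0, 0, 0, 0, 0, 0.0007, 0, 0, 0, 0, 0, 0, 0, 0, 0, 0, 0, 0, 0, 0, 0]'
python3 drive.py '[0, 0, 0.0006, 0, 0, 0, 0, 0, 0.0006, 0, 0, 0, 0, 0, 0, 0, 0, 0, 0, 0, 0, 0, 0, 0]'
```

```text
time: 16.22
tool_pos: [0.3973, -0.245, 0.2436]
tool_rot: [-3.139, 0.001, 2.802]
contact_force: [0.4, 0.1, -2.6]
opening: 0.0178
grip_force: 59.9
time: 16.55
tool_pos: [0.3973, -0.245, 0.2429]
tool_rot: [-3.139, 0.001, 2.802]
contact_force: [-4.2, 1.1, 5.1]
opening: 0.0173
grip_force: 59.9
```

Contact: the force went from -2.6 to +5 N. I'll release slowly, open to 60 mm, and back straight up.

```bash
python3 drive.py '[0, 0, 0, 0, 0, 0, 0, 0, 0, 0, 0, 0, 0, 0, 0, 0, 0, 0, 0, 0, 0, 0, 0, 0, 0, 0, 0, 0, 0, 0, 0, 0, 0, 0, 0, 0, 0, 0, 0, 0, 0, 0, 0, 0, 0, 0, 0, 0]' 0.06 5
python3 drive.py '[0, 0, -0.005, 0, 0, 0, 0, 0, -0.015, 0, 0, 0, 0, 0, -0.025, 0, 0, 0, 0, 0, -0.035, 0, 0, 0, 0, 0, -0.035, 0, 0, 0, 0, 0, -0.035, 0, 0, 0, 0.03, 0, -0.01, 0, 0, 0, 0.035, 0, 0, 0, 0, 0]'
python3 drive.py '[0, 0.035, 0, 0, 0, 0, 0, 0.035, 0, 0, 0, 0, 0, 0.035, 0, 0, 0, 0, 0, 0.035, 0, 0, 0, 0, 0, 0.02, 0, 0, 0, 0, 0, 0, 0, 0, 0, 0, 0, 0, 0, 0, 0, 0]'
python3 - <<'E'
from cell import robot
from h import *
T=robot.read_camera("top")["image"][:,:,::-1];S=robot.read_camera("side")["image"][:,:,::-1]
cv2.imwrite("pics/k.png",np.vstack([cv2.resize(T[170:290,150:470],(800,300)),cv2.resize(S[100:380,220:420],(0,0),fx=1,fy=1) if 0 else cv2.copyMakeBorder(S[95:395,200:460],0,0,0,540,cv2.BORDER_CONSTANT)]))
E
```

```text
time: 17.22
tool_pos: [0.3974, -0.245, 0.2424]
tool_rot: [-3.139, 0.001, 2.802]
contact_force: [0.5, -0.2, -0.0]
opening: 0.0596
grip_force: 0.0
time: 17.88
tool_pos: [0.3366, -0.2234, 0.4057]
tool_rot: [-3.136, 0.008, 2.803]
contact_force: [-0.1, -0.2, 0.7]
opening: 0.06
grip_force: 0.0
time: 18.47
tool_pos: [0.3894, -0.0712, 0.4023]
tool_rot: [-3.139, 0.001, 2.805]
contact_force: [-0.0, -0.2, -0.4]
opening: 0.06
grip_force: 0.0
```

View pics/k.png

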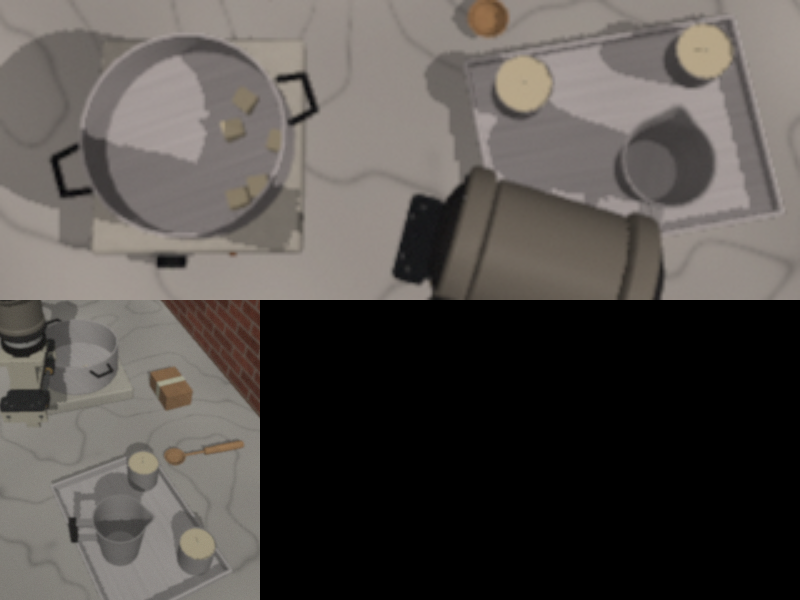

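The pitcher stands upright and empty on the pan, five pieces are in the pot, the tins, spoon, carton and pot are unmoved, and the robot is clear of everything.

```bash
python3 -c "
from cell import robot
print(robot.hand_in())"
```

```text
the job is handed in; nothing more can be done
None
```

All five pieces of wax are in the pot, the empty pitcher stands upright on the sheet pan again, nothing else moved in the pictures, and I handed the job in at about 18.5 s; no verdict came back.

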